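Raise the chip guard of the bushing's deburring tray

ROBOT

A 6-joint arm with a two-finger parallel gripper is mounted at the origin on a cart in front of the work surface, level with it; the furniture and walls round the work are solid. World frame = base frame: x ahead of the robot, y to its left, z up, the work surface at z = 0. Lengths are in mm, angles in rad, forces in N, time in s.
With the tool pointing down it reaches from about 350 to 775 mm from the base axis. Payload 7.3 kg.
Tool frame: the origin (TCP) lies on the centre line of the jaws, within the pads' length; the fingertips stand finger_overhang ahead of it and the grasp point (between the pads) lies 8 mm behind it (finger_overhang is the distance from the TCP to the fingertips, in mm); z points along the fingers, y is the line along which they close (so a half turn about z gives the same grasp; the last joint's range is limited). The gripper opens to 92 mm and grips with 3 to 60 N. Pads are 19 mm wide; open, the fingers measure 130 mm over their backs; the gripper's body (75 mm by 190 mm) begins 47 mm behind the grasp point.
Start: joints at [-1.354, 0.342, 1.524, -0, 1.275, -0.146], TCP at [186.342, -490.837, 237.741] pointing down, gripper open.
Joint ranges: [-2.53, 2.53], [-0.77, 2.02], [0.04, 2.7], [-1, 4.14], [0.28, 2.66], [-3.11, 3.11]. Speed limits (rad/s): [2.57, 2.57, 3.14, 3.14, 3.14, 3.14].

INTERFACE

Orientations are given as [roll, pitch, yaw] about the fixed x, y, z axes, in that order (R = Rz(yaw) Ry(pitch) Rx(roll)).
In Python, from plant import get_obs, capture, close_job, finger_overhang gives the robot as it stands.
- The arm moves only by the shell command python3 -m inch 'ROWS'. ROWS is JSON, one flat list of numbers, 7 for each row, row after row: the turn, a rotation vector about the tool's x, y, z scaled (see below), then the shift along the tool's x, y, z scaled (see below), then the closure, from -1 (fully open) to 1 (shut). In form: [ax, ay, az, tx, ty, tz, gripper, ax, ay, az, tx, ty, tz, gripper, ...]. A call has 1 to 10 rows; each row shifts and turns the commanded pose from where the row before left it, along the tool's axes as they then stand; what a row does not reach is not made up. The controller multiplies each number of a shift by 0.8 m and each number of a turn by 1.5 rad. A row lasts 1/12 s, in which the tool goes at most 41.7 mm and 7.16 degrees, less where a joint would pass 70% of its speed; a pose out of reach is approached as far as the arm can. A call with a number of a shift or a turn outside -1 to 1 is refused whole. A call with a gripper value outside its range is refused whole. The fingers move at their own pace and stop on an object; the grip force is fixed at half the most. Time passes only in rows, so rows that do not move let the fingers close. It gives the time, the measured TCP pose, the force, the opening and the grip force at its end, in the units of the state.
- get_obs(): the state, without advancing time (a new reading comes with each control period).
- capture(name): name is "side" or "top"; returns a dict with "image" (420x560x3 uint8, red, green, blue), "mtx" (3x3 intrinsics, pixels), "distortion" ([k1, k2, p1, p2, k3] as OpenCV has them; the pictures are not rectified), "pose" (4x4, takes a point from camera to world coordinates). Camera axes: x right, y up, looking along -z (the intrinsics and any distortion apply to the point x, -y, -z); pixel columns grow to the right and rows downward; lengths in mm; the calibration is good to about 2 mm. A picture is of the moment at which its call begins. There is no depth.
- close_job(): hands the job in; it is judged then, once.
The state is a dict: "time": time; "joint_positions": joint angles; "dq": joint speeds; "tau": joint torques, N m; "tool_pos": TCP position; "tcp_rot": TCP orientation; "contact_force": force on the tool from outside, world axes, zero at the start; "moment": the same for the moment, N m; "grip_width": finger opening in mm; "finger_force": force on a finger pad.
Only numpy, scipy, OpenCV 4.12 (cv2) and the standard library are available. Lean on these libraries where they do the work, as an engineer would, in place of code of your own. Each camera call takes 0.05 s, during which the arm holds its last target. There are 200 camera calls.

TASK

The brass bushing is about to be deburred. Fold up the hinged orange chip guard of the tray that holds the brass bushing until it stands upright, let go of it, and leave the other tray's guard and both machined parts as they are.

Things in the scene. Friction and masses are not known exactly. Their poses are not given: they have to be found in the camera images.
- bushing: brass bushing with a collar at its foot, 38 mm diameter, 32 mm high, standing loose near the centre of one tray's floor; origin at the centre of its underside, z up. It marks the tray whose guard is to be raised. Trays: fixed, 130 deep x 140 mm wide, floor 12 mm, rim 24 mm high, centre 67 mm behind the hinge axis, turned up to 20 degrees either way
- shaft: grey steel stepped shaft, 36 mm diameter at the foot, 85 mm high, standing loose near the centre of the other tray's floor; origin at the centre of its underside, z up
- guard_1_edge (a point): left guard, alike to the right: clear panel in an orange frame, 130 wide x 90 mm from hinge axis to free edge, 6 mm thick, 8 mm bead on the edge; hinged on the robot-side edge of a grey tray, axis 18 mm above the bench. Point: middle of the free edge. z: from hinge to free edge (up when upright); y: along the hinge, to the robot's left; x: panel normal, away from the robot when upright
- guard_2_edge (a point): same point and axes on the right guard. Both start leaning 31-46 degrees out from upright toward the robot, edge 80-95 mm above the bench, open below but for a 17 mm notebook. The stiff hinge stays where left; 2-3 N at the edge folds it, but a rubbery finger pushed level may bind: follow the edge up its arc. It can pass upright by 40 degrees, over the tray

How it is judged:
By the outcome, as a careful person would: the job done as asked, in the order asked, and still so for the second after the job is handed in, with the robot touching nothing.
It also fails if it takes over 35 s, if anything falls off the work surface, if the arm or the gripper's body presses on something with over 40 N, if the wrist force passes 120 N, or if a joint passes its speed limit or range.

## Working session

There is one attempt and no reset: what is moved stays moved. The work goes in short steps, Python scripts to look and compute and a shell command to move; the robot and the scene stay as the last step left them, time stands still between calls to the robot, and variables do not carry over. Pictures are saved under pics/ and viewed, at most 10 in all, crops included, and the job is handed in when it is done.

```bash
mkdir -p pics; python3 - <<'E'
from plant import *
import cv2,numpy as np
for n in("side","top"):
    c=capture(n);cv2.imwrite(f"pics/{n}0.png",c["image"][:,:,::-1]);print(n,c["mtx"],c["distortion"],np.round(c["pose"],3))
o=get_obs();print(o,finger_overhang)
E
```

```text
side [[544.35669337   0.         279.17667601]
 [  0.         544.35669337 198.49731501]
 [  0.           0.           1.        ]] [-0.1199902  0.         0.         0.         0.       ] [[-9.99000e-01 -1.70000e-02  3.10000e-02  6.97661e+02]
 [ 3.50000e-02 -6.11000e-01  7.91000e-01  9.08738e+02]
 [ 5.00000e-03  7.91000e-01  6.12000e-01  8.08018e+02]
 [ 0.00000e+00  0.00000e+00  0.00000e+00  1.00000e+00]]
top [[507.45520181   0.         287.04474393]
 [  0.         507.45520181 216.45772684]
 [  0.           0.           1.        ]] [-0.18230539  0.          0.          0.          0.        ] [[ 6.000000e-03  9.930000e-01 -1.190000e-01  5.107020e+02]
 [-1.000000e+00  6.000000e-03  0.000000e+00 -6.998000e+00]
 [ 1.000000e-03  1.190000e-01  9.930000e-01  1.238302e+03]
 [ 0.000000e+00  0.000000e+00  0.000000e+00  1.000000e+00]]
{'time': 0.1, 'joint_positions': array([-1.35401039e+00,  3.42668881e-01,  1.52487955e+00, -9.52896548e-06,
        1.27537549e+00, -1.46008231e-01]), 'dq': array([-0.00034074, -0.00280105, -0.00166212, -0.00033208,  0.00086531,
        0.00013797]), 'tau': array([ 1.57555965e-03, -4.32004416e+01, -2.44694871e+01,  7.18942448e-02,
        5.26432588e-02, -2.73956039e-05]), 'tool_pos': array([ 186.26028045, -490.50398879,  237.1208593 ]), 'tcp_rot': array([-3.14027423e+00, -1.84669590e-04,  3.62796825e-01]), 'contact_force': array([ 0.0770582 ,  0.21014291, -0.16182878]), 'moment': array([-0.02829317,  0.00031631, -0.04851456]), 'finger_force': 0.0, 'grip_width': 91.50437916070224} 11.0
```

View pics/side0.png

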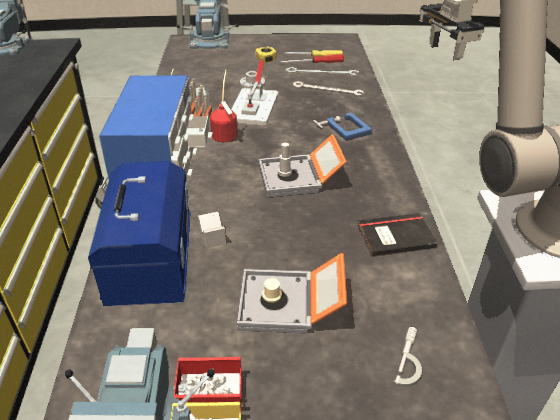

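View pics/top0.png

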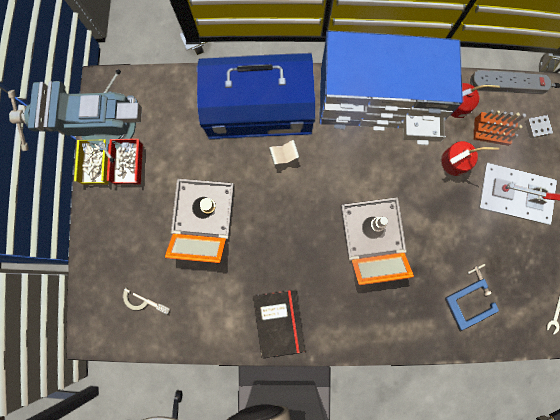

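The bushing sits in the left tray: top view (205,205), side view (271,290). Its guard's free edge runs about (166,258)-(223,262) in the top view. I'll enlarge both views to read the corners.

```bash
python3 - <<'E'
import cv2,numpy as np
a=cv2.imread("pics/top0.png")[170:275,155:250];b=cv2.imread("pics/side0.png")[245:340,230:360]
cv2.imwrite("pics/z0.png",np.hstack([cv2.resize(a,(380,420),interpolation=2),cv2.resize(b[:,:105],(0,0),fx=4,fy=4,interpolation=2).copy() if 0 else cv2.copyMakeBorder(cv2.resize(b[:,60:],(0,0),fx=4,fy=4,interpolation=2),0,40,0,0,0)]))
E
```

```text
(no output)
```

View pics/z0.png

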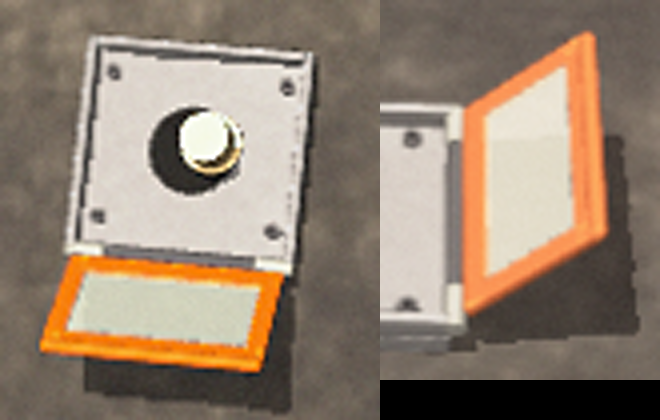

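```bash
cat > h.py <<'E'
import cv2,numpy as np
from plant import *
F=np.diag([1.,-1,-1])
def proj(c,P):
    T=np.linalg.inv(c["pose"]);R=F@T[:3,:3];t=F@T[:3,3]
    return cv2.projectPoints(np.float64(P).reshape(-1,3),cv2.Rodrigues(R)[0],t,c["mtx"],np.array(c["distortion"]))[0][:,0]
def model(p):  # hinge-mid x,y,yaw,lean(out from upright, toward robot)
    x,y,w,l=p;R=np.array([[np.cos(w),-np.sin(w),0],[np.sin(w),np.cos(w),0],[0,0,1]]);o=np.array([x,y,0])
    f=lambda q:np.array(q,float)@R.T+o
    E=[[-92*np.sin(l),s*65,18+92*np.cos(l)] for s in(1,-1)]
    return f([[132,70,24],[132,-70,24],[2,-70,24],[2,70,24]]),f(E)
E
python3 - <<'E'
from h import *
from scipy.optimize import least_squares
ct,cs=capture("top"),capture("side")
t=np.array([[178,179.25],[233.25,183.25],[227.75,238.25],[171.75,233],[165,257.75],[220,262.75]])
s=np.array([[346.25,304],[342.5,253.25]])
def r(p):
    T,E=model(p);return np.r_[(proj(ct,np.r_[T,E])-t).ravel(),(proj(cs,E)-s).ravel()]
q=least_squares(r,[450,200,0.1,.6]);p=q.x;print(p,np.degrees(p[2:]),q.fun.round(1));print(model(p)[1].round())
E
```

```text
[ 6.10693894e+02  2.04430839e+02 -8.55477402e-02  7.67946850e-01] [-4.90152446 44.00011341] [-0.8 -0.4  0.3  0.5  0.2 -1.5 -0.8 -1.7 -1.  -0.1 -0.2  0.4  0.7 -1.4
  1.4 -1.4]
[[553. 275.  84.]
 [541. 145.  84.]]
```

The guard leans 44° with yaw −4.9°, hinge at (611, 204), edge midpoint at (547, 210, 84). I'll close the jaws and travel over clear bench.

```bash
python3 -m inch '[0,0,0,0.045,-0.015,0,1,0,0,0,0.045,-0.015,0,1,0,0,0,0.045,-0.015,0,1,0,0,0,0.045,-0.015,0,1,0,0,0,0.045,-0.015,0,1,0,0,0,0.045,-0.015,0,1,0,0,0,0.045,-0.015,0,1,0,0,0,0.045,-0.015,0,1,0,0,0,0.045,-0.015,0,1,0,0,0,0.045,-0.015,0,1]'
python3 -m inch '[0,0,0.075,0,0,0,1,0,0,0.075,0,0,0,1,0,0,0.075,0,0,0,1,0,0,0.075,0,0,0,1,0,0,0,0,0,0,1]'
```

```text
time: 1.03
tool_pos: [481.5, -249.3, 237.6]
tcp_rot: [-3.142, 0.0, 0.363]
contact_force: [1.2, -1.5, 0.3]
grip_width: 29.8
finger_force: 0.0
time: 1.45
tool_pos: [480.3, -250.6, 237.5]
tcp_rot: [-3.141, 0.0, -0.091]
contact_force: [-0.5, -0.5, -0.1]
grip_width: 1.0
finger_force: 0.0
```

```bash
python3 -m inch '[0,0,0,-0.003,-0.05,0,1,0,0,0,-0.003,-0.05,0,1,0,0,0,-0.003,-0.05,0,1,0,0,0,-0.003,-0.05,0,1,0,0,0,-0.003,-0.05,0,1,0,0,0,-0.003,-0.05,0,1,0,0,0,-0.003,-0.05,0,1,0,0,0,-0.003,-0.05,0,1,0,0,0,-0.003,-0.05,0,1,0,0,0,-0.003,-0.05,0,1]'
python3 -m inch '[0,0,0,-0.003,-0.04,0,1,0,0,0,-0.003,-0.04,0,1,0,0,0,0,0,0.04,1,0,0,0,0,0,0.04,1,0,0,0,0,0,0.04,1,0,0,0,0,0,0.04,1,0,0,0,0,0,0.04,1,0,0,0,0,0,0,1,0,0,0,0,0,0,1]'
python3 - <<'E'
from h import *
a=capture("side")["image"][215:345,230:400,::-1];b=capture("top")["image"][170:300,140:270,::-1]
cv2.imwrite("pics/s1.png",np.hstack([cv2.resize(a,(544,416)),cv2.resize(b,(256,416),interpolation=2) if 0 else cv2.resize(b[:,:80],(256,416))]))
E
```

```text
time: 2.28
tool_pos: [490.9, 151.6, 237.8]
tcp_rot: [3.142, -0.0, -0.083]
contact_force: [1.7, -0.9, 0.4]
grip_width: 0.2
finger_force: 0.0
time: 3.03
tool_pos: [491.2, 213.5, 76.8]
tcp_rot: [3.14, 0.003, -0.085]
contact_force: [0.6, 0.1, 1.2]
grip_width: 0.3
finger_force: 0.0
```

View pics/s1.png

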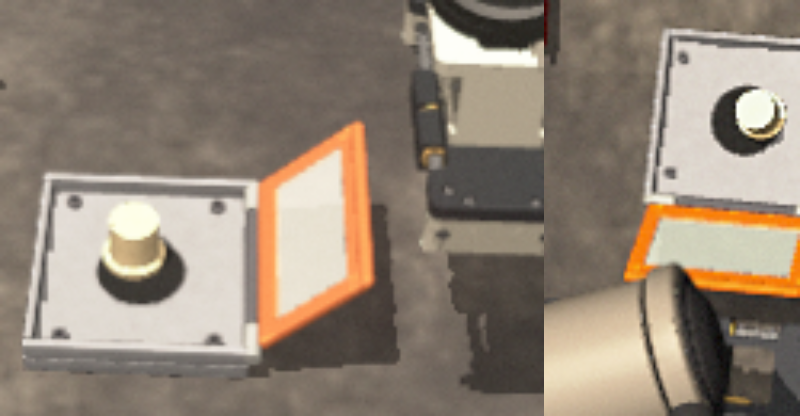

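The guard is unmoved, with the gripper behind it. In the left half of this crop, the edge spans (358,122)-(372,285) and the gripper is at about x>410. I'll approach, then follow the arc.

```bash
python3 -m inch '[0,0,0,0.01,0,0,1,0,0,0,0.01,0,0,1,0,0,0,0.01,0,0,1,0,0,0,0.01,0,0,1,0,0,0,0.01,0,0,1,0,0,0,0,0,0,1]'
python3 -m inch '[0,0,0,0.0084,0,-0.0068,1,0,0,0,0.0084,0,-0.0068,1,0,0,0,0.0096,0,-0.005,1,0,0,0,0.0096,0,-0.005,1,0,0,0,0,0,0,1]'
python3 - <<'E'
from h import *
a=capture("side")["image"][215:345,230:400,::-1]
cv2.imwrite("pics/s2.png",cv2.resize(a,(544,416)))
E
```

```text
time: 3.63
tool_pos: [534.0, 210.1, 77.9]
tcp_rot: [-3.141, -0.002, -0.088]
contact_force: [1.2, -0.3, 0.1]
grip_width: 0.7
finger_force: 0.0
time: 4.05
tool_pos: [562.2, 207.9, 98.2]
tcp_rot: [-3.141, -0.002, -0.087]
contact_force: [-0.5, 0.0, 0.4]
grip_width: 0.4
finger_force: 0.1
```

View pics/s2.png

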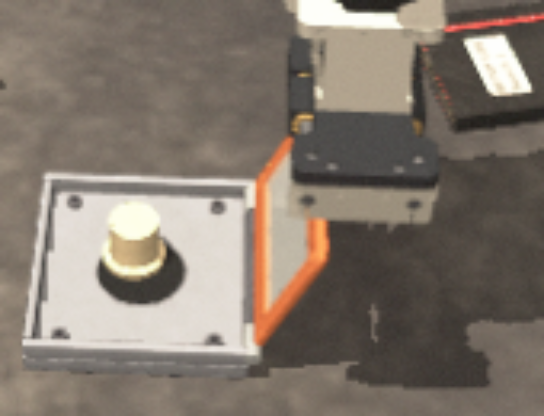

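The guard is folding up; its near edge corner in the crop has moved from (372,285) to (326,260). I'll continue and stop slightly short of upright.

```bash
python3 -m inch '[0,0,0,0.008,0,-0.003,1,0,0,0,0.008,0,-0.002,1,0,0,0,0.008,0,-0.001,1,0,0,0,0.006,0,0,1,0,0,0,0,0,0,1,0,0,0,0,0,0,1]'
python3 - <<'E'
from h import *
c=capture("side");a=c["image"][215:345,230:400,::-1]
cv2.imwrite("pics/s3.png",cv2.resize(a,(680,520),interpolation=2))
for d in(20,10,5,0,-5): print(d,((proj(c,model([610.7,204.4,-.0855,np.radians(d)])[1])-[230,215])*4).round())
E
```

```text
time: 4.6
tool_pos: [585.1, 205.6, 101.0]
tcp_rot: [3.141, -0.001, -0.088]
contact_force: [0.1, 0.4, -0.4]
grip_width: 0.3
finger_force: 0.0
20 [[397. 316.]
 [391. 114.]]
10 [[361. 309.]
 [359. 106.]]
5 [[343. 306.]
 [343. 104.]]
0 [[324. 305.]
 [326. 103.]]
-5 [[306. 305.]
 [309. 103.]]
```

View pics/s3.png

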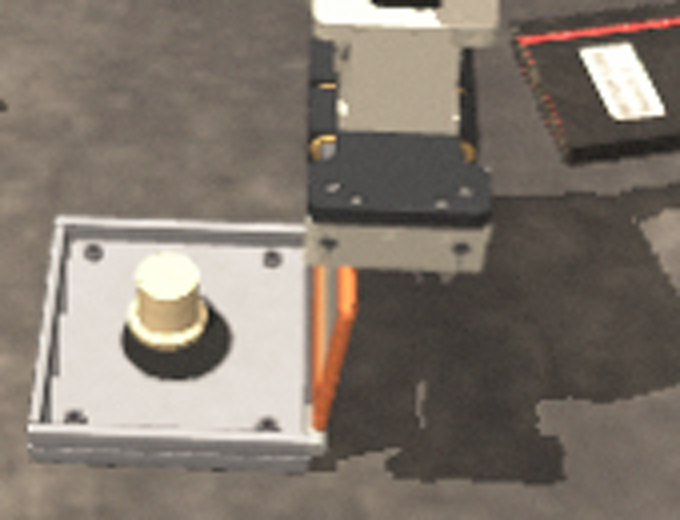

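The guard now leans about 8°, with the near corner at about (352,303). Next I'll push the last ~11 mm, back off and check.

```bash
python3 -m inch '[0,0,0,0.007,0,-0.001,1,0,0,0,0.006,0,0,1,0,0,0,0,0,0,1,0,0,0,0,0,0,1]'
python3 -m inch '[0,0,0,-0.008,0,0,1,0,0,0,-0.03,0,0,1,0,0,0,-0.04,0,0,1,0,0,0,-0.05,0,0,1,0,0,0,0,0,0,1]'
python3 - <<'E'
from h import *
c=capture("side");a=c["image"][215:345,230:400,::-1];b=capture("top")["image"][160:290,140:260,::-1]
cv2.imwrite("pics/s4.png",np.hstack([cv2.resize(a[:,:80],(320,520),interpolation=2)*1,cv2.resize(a[:,80:90],(40,520)),cv2.resize(b[:,:110],(440,520),interpolation=2)]))
d=capture("top")
for g in(5,0,-5): print(g,((proj(d,model([610.7,204.4,-.0855,np.radians(g)])[1])-[140,160])*4+[360,0]).round())
E
```

```text
time: 4.98
tool_pos: [595.4, 204.8, 102.1]
tcp_rot: [-3.142, -0.001, -0.087]
contact_force: [-0.2, 0.1, 0.0]
grip_width: 0.5
finger_force: 0.0
time: 5.4
tool_pos: [482.9, 213.3, 100.3]
tcp_rot: [3.138, 0.012, -0.085]
contact_force: [-0.3, 0.5, -0.4]
grip_width: 0.5
finger_force: 0.0
5 [[456. 290.]
 [684. 312.]]
0 [[458. 276.]
 [685. 297.]]
-5 [[460. 262.]
 [687. 283.]]
```

View pics/s4.png

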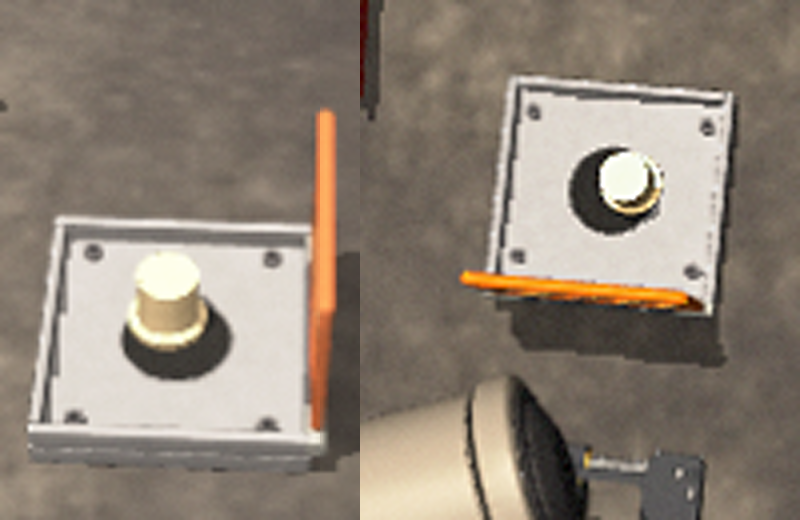

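The guard now stands upright. Its edge is at (325,305)-(325,112) in the side view and (463,278)-(688,299) in the top view, both matching the 0° model. The bushing is unmoved and the gripper is clear, so I'm handing in.

```bash
python3 -c "from plant import *;print(close_job())"
```

```text
the job is handed in; nothing more can be done
None
```

The bushing tray's (left) guard stands upright to within about 2° by the camera views and is released; I never touched the other guard or either part, and the job was handed in at about 5.5 s.

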